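# Turn the trolley wheel valve-up

## Task

The studio's trolley wheel sits on its leaning stand with the valve stem somewhere low down. Push its red spokes round with the fingertips, one spoke after another and either way round, until the valve stem is at the very top of the wheel, straight above the axle and in line with the stand's yellow pointer, then leave the wheel at rest. Only push the spokes, never pinch one between the fingers; do not press on the tyre or the valve stem, and leave the jar, the gauge and the tin where they stand.

Things in the scene. Friction and masses are not known exactly. Their poses are not given: they have to be found in the camera images.
- stand: fixed stand: grey base plate 300 x 400 x 12 mm, blue uprights. Origin on the table below the axle centre; x to the back, y to the left along the wheel's face, z up. The wheel faces the robot and leans back: in this frame its front normal is (-0.574, 0, 0.819) and 'up the wheel' is (0.819, 0, 0.574), a plane rising 35 deg from the table
- bar (a point): middle of the fixed blue bar that crosses the wheel's face over the hub along the stand's y: 18 mm wide, 10 mm thick, 32 to 42 mm in front of the wheel's mid-plane, ending on 30 x 14 mm uprights at y = +-180 mm. Fingers cannot sweep past it, so spokes are pushed in the lower or the upper half
- pointer (a point): middle of the fixed yellow pointer (12 mm wide, 32 mm long) at the top, about 168 mm up the wheel from the axle, 24 mm in front of the mid-plane. Its blue bracket stands 185 mm up the wheel; its arm runs over 45 mm behind the mid-plane
- axle (a point): centre of the wheel, on the axle and in the wheel's mid-plane, 145 mm above the stand's origin; same axes as the stand
- wheel (a joint): turn of the wheel about its axle in rad: 0 (or any whole turn) when the valve stem is at the very top; grows as the wheel turns anticlockwise seen from its front (the robot's side), so that at +pi/2 the stem is at the stand's +y side. No stops, turns both ways; the bearing is stiff (about 0.25 N m, some 4 N at the middle of a spoke), so the wheel stays where it is left
- valve_root (a point): foot of the valve stem on the rim, 97 mm from the axle
- valve_cap (a point): outer end of the valve stem (brass, 11 mm thick, yellow cap 14 mm thick), 73 mm from the axle and 20 mm in front of the wheel's mid-plane. The stem stands half-way between two spokes and leans from the rim inwards and out of the wheel's face
- valve: the valve stem itself, turning with the wheel (its origin is the wheel's centre)
- tyre: black tyre of the wheel, 300 mm outer diameter, 48 mm thick, inner radius 102 mm, in an aluminium rim 34 mm wide whose inner radius is 96 mm. Origin at the wheel's centre; turns with the wheel: x points to the valve stem, z along the axle out of the wheel's face
- spokes_ccw: five straight red spokes, 14 mm wide, 22 mm thick along the axle, from the hub (radius 22 mm, reaching 28 mm in front of the mid-plane) to the rim, at 36, 108, 180, 252, 324 deg from the valve stem; gaps open right through. This part: the anticlockwise half of each spoke's width (seen from the front), pushed to turn the wheel clockwise. Origin, axes as the tyre
- spokes_cw: the clockwise half of each spoke's width, pushed to turn the wheel anticlockwise. Origin at the wheel's centre, axes as the tyre
- jar: loose amber jar with a black lid, 64 mm diameter, 85 mm high, bystander; origin under its centre
- gauge: loose black tyre gauge lying on the table, 52 mm diameter, 21 mm high, with a 12 mm brass nozzle that reaches 74 mm from its centre, bystander; origin under its centre
- tin: loose white open tin, 72 mm diameter, 70 mm high, bystander; origin under its centre

How it is judged (in metres and radians):
At the end, for the whole second after the job is handed in: the valve stem's foot is at the top of the wheel, within 10 mm sideways of straight above the axle (about 6 deg), the wheel at rest, and the jar, gauge and tin within 20 mm of where they stood (y of valve_root in the frame of stand between -0.01 and 0.01 m and z of valve_root in the frame of stand above 0.19 m and velocity of joint wheel between -0.03 and 0.03 rad/s and distance of each of jar, gauge, tin from where it was at the start of the episode below 0.02 m); the robot touches nothing.
It fails at once if a bystander (jar, gauge or tin) is pushed, lifted or carried more than 20 mm (distance of any of jar, gauge, tin from where it was at the start of the episode above 0.02 m).
It fails at once if the valve stem is pressed with more than 2 N (contact force between the arm and valve above 2 N).
It fails at once if the tyre is pressed with more than 3 N (contact force between the arm and tyre above 3 N).
It fails at once if a spoke is pinched: both its sides pressed by the fingers at once with more than 2 N each (contact force between the fingers and spokes_ccw above 2 N and contact force between the fingers and spokes_cw above 2 N).
It also fails if it takes over 70 s, if anything falls off the work surface, if the arm or the gripper's body presses on something with over 40 N, if the wrist force passes 120 N, or if a joint passes its speed limit or range.

## Robot

A 6-joint arm with a two-finger parallel gripper is mounted at the origin on the work surface. World frame = base frame: x ahead of the robot, y to its left, z up, the work surface at z = 0. Lengths are in mm, angles in rad, forces in N, time in s.
With the tool pointing down it reaches from about 350 to 975 mm from the base axis. Payload 7.1 kg.
Tool frame: the origin (TCP) lies on the front face of the gripper's body, between the roots of the fingers; the fingertips stand robot.tcp_to_tips ahead of it and the grasp point (between the pads) lies 61 mm ahead of it (robot.tcp_to_tips is the distance from the TCP to the fingertips, in mm); z points along the fingers, y is the direction in which the jaws open and shut (so a half turn about z gives the same grasp; the last joint's range is limited). The gripper opens to 88 mm and grips with 3 to 60 N. Pads are 20 mm wide; open, the fingers measure 115 mm over their backs; the gripper's body (75 mm by 178 mm) begins 61 mm behind the grasp point.
Start: joints at [1.319, 0.423, 1.63, -0, 1.089, -0.019], TCP at [144.158, 608.131, 302.675] pointing down, gripper open.
Joint ranges: [-3, 3], [-0.9, 2.11], [0.09, 2.58], [-1.31, 4.45], [0.11, 2.69], [-2.54, 2.54]. Speed limits (rad/s): [2.39, 2.39, 3.01, 3.14, 3.14, 3.14].

## Interface

Orientations are given as a unit quaternion [w, x, y, z].
In Python, from station import robot, capture, calibration gives the robot as it stands.
- The arm moves only by the tool servo_tool, never from a script. Its argument "series" is a list of rows, each an object with "dp": the shift along the world's x, y, z in m, a list of three; "twist": the turn about the world's z in rad. In form: [{"dp": [tx, ty, tz], "twist": twist}, ...]. A call has 1 to 5 rows; each row is the pose to reach, as a shift and turn from the pose commanded when the call began; what a row does not reach only later rows make up. A row lasts 1/10 s, in which the tool goes at most 50 mm and 8.59 degrees, less where a joint would pass 70% of its speed; a pose out of reach is approached as far as the arm can. A call with a gripper value outside its range is refused whole. "gripper" is the opening, from 0 (shut) to 1 (fully open), set as the call begins (left out, the last holds). The fingers move at their own pace and stop on an object; "squeeze" is the grip in N (left out, the last holds). Time passes only in rows, so rows that repeat a pose let the fingers close. It gives the time, the measured TCP pose, the force and the opening at its end, in the units of the state.
- robot.get_state(): the state, without advancing time (a new reading comes with each control period).
- capture(name): name is "scene" or "side" or "wrist"; returns the picture (384x512x3 uint8, red, green, blue); there is no depth.
- calibration(name): a dict with "fx", "fy", "cx", "cy" (pixels), "rvec" (rotation vector, rad) and "tvec" (3), from world to camera coordinates, as OpenCV has them. Camera axes: x right, y down, z forward; pixel columns grow to the right and rows downward; lengths in mm; the calibration is good to about 2 mm. A picture is of the moment at which its call begins: read the wrist's pose just before it. calibration takes no time and is no camera call; for the wrist camera it gives the pose at the moment of the call.
- robot.finish_job(): hands the job in, once; it reports no verdict.
The state is a dict: "time": time; "q": joint angles; "qd": joint speeds; "joint_torque": joint torques, N m; "ee_pos": TCP position; "orientation": TCP orientation; "contact_force": force on the tool from outside, world axes, zero at the start; "wrist_torque": the same for the moment, N m; "grip_width": finger opening in mm.
Only numpy, scipy, OpenCV 4.12 (cv2) and the standard library are available. Lean on these libraries where they do the work, as an engineer would, in place of code of your own. Each camera call takes 0.05 s, during which the arm holds its last target.

## Working session

There is one attempt and no reset: what is moved stays moved. The work goes in short steps, Python scripts to look and compute and a tool call to move; the robot and the scene stay as the last step left them, time stands still between calls to the robot, and variables do not carry over. Pictures are saved under pics/ and viewed, and the job is handed in when it is done.

Besides the shell and the picture viewer there is one more tool, called after ">>>" as name([rows], argument=value, ...), one row to a line, values as JSON. servo_tool: Moves the arm, as the interface text tells. Its arguments: {"type":"object","properties":{"series":{"type":"array"},"gripper":{"type":"number"},"squeeze":{"type":"number"}},"required":["series"]}

```bash
mkdir -p pics; ls
python3 - <<'E'
from station import robot,capture,calibration
import cv2,numpy as np
s=robot.get_state()
for k,v in s.items(): print(k,v)
print(robot.tcp_to_tips)
for n in ["scene","side","wrist"]:
    c=calibration(n); im=capture(n)
    print(n,c)
    cv2.imwrite(f"pics/{n}0.png",cv2.cvtColor(im,cv2.COLOR_RGB2BGR))
print(robot.get_state()['time'])
E
```

```text
pics
time 0.0
q [ 1.31897217e+00  4.23841591e-01  1.63069672e+00  3.09194801e-05
  1.08860310e+00 -1.90108629e-02]
qd [-0.00182851 -0.00080244  0.00185982 -0.0007969   0.0008583  -0.0006149 ]
joint_torque [ 2.30284953e-03 -5.44621110e+01 -2.73667824e+01  6.44582463e-02
  2.27245566e-02 -1.41539431e-04]
ee_pos [144.06302239 607.71718437 301.89849662]
orientation [-1.18110458e-04  1.16151026e-01  9.93231262e-01 -7.65441695e-04]
contact_force [-0.10219576 -0.84017034 -0.68039879]
wrist_torque [ 0.02520385 -0.03476999 -0.00852609]
grip_width 87.80801981491963
80.0
scene {'fx': 424.2086470084354, 'fy': 424.2086470084354, 'cx': 261.07166770503454, 'cy': 197.78994826963603, 'rvec': array([ 1.43882822,  2.29147404, -0.76778928]), 'tvec': array([ 232.21883108, -342.0200834 , 1573.25371755])}
side {'fx': 354.5306566535824, 'fy': 354.5306566535824, 'cx': 262.3662382230409, 'cy': 193.466024214604, 'rvec': array([ 2.47139848, -0.17175483,  0.04056996]), 'tvec': array([-579.5752005 ,  179.30739774, 1129.59028643])}
wrist {'fx': 303.9253545212277, 'fy': 303.9253545212277, 'cx': 257.18908327858566, 'cy': 187.02804247151693, 'rvec': array([-2.29698546, -1.81685007, -0.23384074]), 'tvec': array([-624.23316657,  -31.11760122,  391.2255047 ])}
0.15
```

View pics/scene0.png

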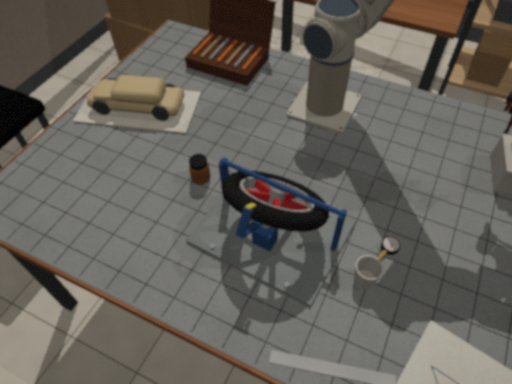

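View pics/side0.png

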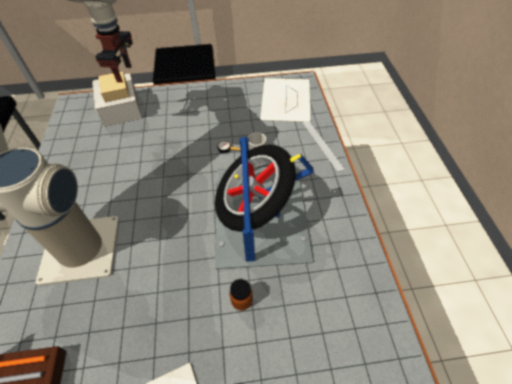

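View pics/wrist0.png

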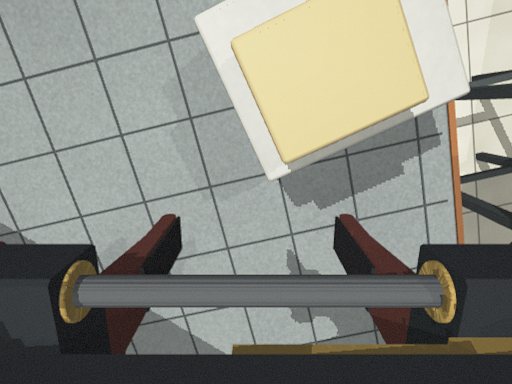

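The side view shows the wheel with its blue bar upright at (247,200), the pointer at (296,158), the jar at (241,294), and the gauge and tin at (224,147) and (258,140). I'll zoom in for measurements.

Run:
```python
import cv2
a=cv2.imread("pics/side0.png")[120:280,190:350]; cv2.imwrite("pics/sidez.png",cv2.resize(a,None,fx=5,fy=3.75*1,interpolation=cv2.INTER_CUBIC) if 0 else cv2.resize(a,(600,600),interpolation=cv2.INTER_CUBIC))
a=cv2.imread("pics/scene0.png")[140:300,170:410]; cv2.imwrite("pics/scenez.png",cv2.resize(a,(800,533),interpolation=cv2.INTER_CUBIC))
```

```text
(no output)
```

View pics/sidez.png

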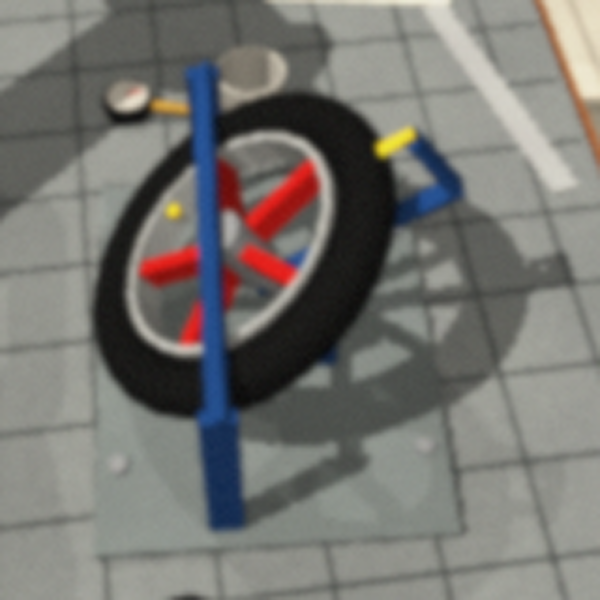

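View pics/scenez.png

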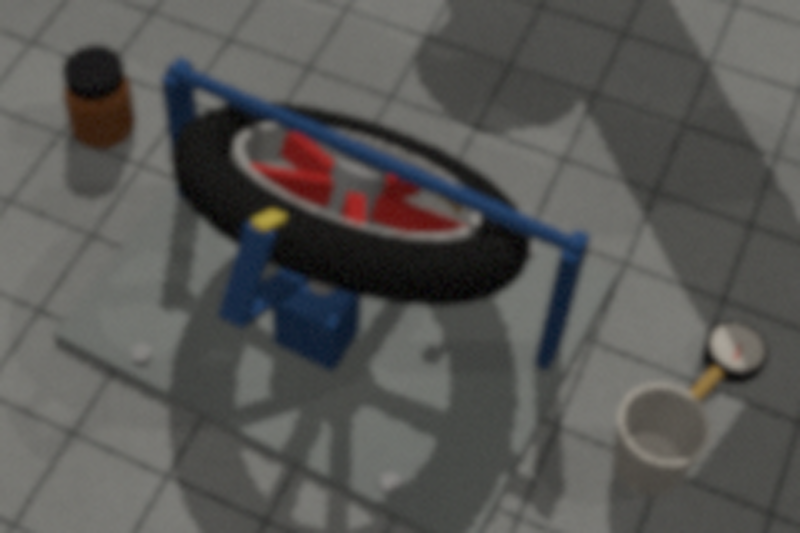

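The yellow cap is at about (237,176) in the side view, on the wheel's lower +y side. The pointer is at about (296,158) and the bar ends at (244,139) and (248,230). Next I'll triangulate these.

```bash
cat > h.py <<'E'
import numpy as np,cv2
from station import robot,capture,calibration
def ray(c,uv):
    R,_=cv2.Rodrigues(c['rvec']); K=np.array([[c['fx'],0,c['cx']],[0,c['fy'],c['cy']],[0,0,1]])
    d=R.T@np.linalg.inv(K)@np.array([uv[0],uv[1],1.]); return -R.T@c['tvec'],d/np.linalg.norm(d)
def plane(c,uv,p0,n):
    o,d=ray(c,uv); return o+d*(np.dot(np.array(p0)-o,n)/np.dot(d,n))
def atz(c,uv,z): return plane(c,uv,[0,0,z],[0,0,1])
def tri(c1,u1,c2,u2):
    o1,d1=ray(c1,u1);o2,d2=ray(c2,u2)
    s=np.linalg.lstsq(np.stack([d1,-d2],1),o2-o1,rcond=None)[0]
    a=o1+s[0]*d1;b=o2+s[1]*d2; return (a+b)/2,np.linalg.norm(a-b)
def proj(c,P):
    K=np.array([[c['fx'],0,c['cx']],[0,c['fy'],c['cy']],[0,0,1]])
    return cv2.projectPoints(np.array(P,float).reshape(-1,3),c['rvec'],c['tvec'],K,None)[0].reshape(-1,2)
E
python3 - <<'E'
from h import *
np.set_printoptions(precision=1,suppress=True)
S=calibration("scene");D=calibration("side")
im=cv2.imread("pics/side0.png");hsv=cv2.cvtColor(im,cv2.COLOR_BGR2HSV)
im2=cv2.imread("pics/scene0.png");hsv2=cv2.cvtColor(im2,cv2.COLOR_BGR2HSV)
for n,h,(x0,y0,x1,y1) in(("side",hsv,(190,120,350,280)),("scene",hsv2,(215,140,350,300))):
    m=cv2.inRange(h,(22,130,90),(35,255,255)); 
    k,l,st,ce=cv2.connectedComponentsWithStats(m)
    for i in range(1,k):
        if x0<ce[i][0]<x1 and y0<ce[i][1]<y1: print(n,"yellow",ce[i],st[i])
print("bar+y",tri(S,(343,212),D,(243.9,138.7)))
print("bar-y",tri(S,(224,161),D,(247.9,229.9)))
print("ptr",tri(S,(251,205.7),D,(295.6,158.1)))
print("plate",atz(D,(215.9,268.5),12),atz(D,(313.2,261.6),12),atz(S,(170+55*.3,140+338*.3),12))
print("jar",tri(S,(170+93*.3,140+68*.3),D,(240,285)))
E
```

```text
side yellow [294.4 157.7] [290 154  11   8  47]
side yellow [235.8 175.8] [234 174   4   4  11]
scene yellow [250.5 205.1] [246 202  10   7  46]
bar+y (array([556.8, 241.7, 179.3]), np.float64(3.2979456921426396))
bar-y (array([ 532. , -113. ,  176.1]), np.float64(1.1946584693368039))
ptr (array([689.8,  52.6, 260.9]), np.float64(2.0286182632761487))
plate [ 425.7 -132.    12. ] [ 720.9 -150.7   12. ] [ 724.3 -143.6   12. ]
jar (array([ 495.9, -229.6,   88.1]), np.float64(3.793956086909381))
```

```bash
cat >> h.py <<'E'
YAW=-0.067; A=np.array([567.,62.,145.])
c_,s_=np.cos(YAW),np.sin(YAW)
RS=np.array([[c_,-s_,0],[s_,c_,0],[0,0,1]])
U=RS@np.array([.819,0,.574]);N=RS@np.array([-.574,0,.819]);V=RS@np.array([0,1.,0])
def uvn(P): d=np.array(P)-A; return np.array([d@U,d@V,d@N])
def W(u,v,n): return A+u*U+v*V+n*N
def pol(r,th,n=0): return W(r*np.cos(th),r*np.sin(th),n)   # th from top, ccw toward +y
E
cat > ang.py <<'E'
from h import *
import sys
np.set_printoptions(precision=1,suppress=True)
def capang(cam="side",im=None):
    c=calibration(cam)
    im=capture(cam) if im is None else im
    h=cv2.cvtColor(im,cv2.COLOR_RGB2HSV)
    m=cv2.inRange(h,(22,120,80),(36,255,255))
    k,l,st,ce=cv2.connectedComponentsWithStats(m)
    for i in range(1,k):
        if st[i][4]<4: continue
        q=uvn(plane(c,ce[i],W(0,0,22),N)); r=np.hypot(q[0],q[1])
        if r<200: print(cam,"yellow",ce[i],st[i][4],"r",round(r,1),"th",round(np.degrees(np.arctan2(q[1],q[0])),1))
    # spokes at n=11: red
    m=cv2.inRange(h,(0,150,60),(8,255,255))|cv2.inRange(h,(172,150,60),(180,255,255))
    ys,xs=np.nonzero(m); th=[]
    for x,y in zip(xs,ys):
        q=uvn(plane(c,(x,y),W(0,0,9),N)); r=np.hypot(q[0],q[1])
        if 45<r<92: th.append(np.degrees(np.arctan2(q[1],q[0])))
    if th:
        hist,_=np.histogram(np.array(th)%360,36,(0,360)); print("red hist/10deg",hist)
        z=np.exp(5j*np.radians(th)).mean(); print("spoke phase mod72:",round(np.degrees(np.angle(z))/5%72,1),"-> valve mod72",round((np.degrees(np.angle(z))/5-36)%72,1),abs(z))
    return im
if __name__=="__main__":
    import time
    for cam in sys.argv[1:]:
        im=capang(cam)
        cv2.imwrite(f"pics/{cam}_{int(time.time())}.png",cv2.cvtColor(im,cv2.COLOR_RGB2BGR))
E
python3 - <<'E'
from ang import *
for c in("side","scene"): capang(c,cv2.cvtColor(cv2.imread(f"pics/{c}0.png"),cv2.COLOR_BGR2RGB))
S=calibration("scene");D=calibration("side")
for t in range(0,360,45): print(t,proj(D,pol(150,np.radians(t))).ravel(),end=';')
print(proj(D,W(0,0,28)))
E
```

```text
side yellow [294.5 157.7] 50 r 164.1 th 1.2
side yellow [235.8 175.8] 11 r 74.8 th 132.0
red hist/10deg [32 36 38 12  0  0  0  1 20 23  0  0  0  0  0  4 34 31 16  1  0  0  5 26
  2  1  7  0  0  0 25 24  0  0  0  6]
spoke phase mod72: 21.0 -> valve mod72 57.0 0.6923281847590869
scene yellow [250.3 205. ] 51 r 158.3 th -2.1
red hist/10deg [ 0  8 11  3 10 13 15 15 20 21  0  0  0  0  8  4  5  1  0  0  0  0  0 21
 22 17 13  7  3  4 16 19 13 16 11  5]
spoke phase mod72: 25.2 -> valve mod72 61.2 0.227331138601045
0 [294.5 164.8];45 [278.5 146.1];90 [251.  151.5];135 [226.8 174.9];180 [216.6 205. ];225 [227.1 227.6];270 [256.  227.1];315 [285.8 199.8];[[247.8 181.6]]
```

```bash
cat >> h.py <<'E'
def tcp(th,r=66.): return pol(r,np.radians(th),3)+np.array([0,0,66.6])
E
python3 - <<'E'
from h import *
np.set_printoptions(precision=1,suppress=True)
c=calibration("wrist");R,_=cv2.Rodrigues(c['rvec']);s=robot.get_state()
print("cam-tcp",-R.T@c['tvec']-s['ee_pos'],s['ee_pos'],s['time'])
for t in (62,60,45,30,15,0,-15,-30,-45,-60,-75): print(t,tcp(t))
E
```

```text
cam-tcp [-68.   16.5  83.1] [144.1 607.8 302.1] 0.15
62 [594.5 118.6 231.8]
60 [596.1 117.3 233. ]
45 [606.5 106.1 240.8]
30 [614.2  91.9 246.9]
15 [618.5  75.7 250.7]
0 [619.2  58.5 251.9]
-15 [616.2  41.6 250.7]
-30 [609.8  26.1 246.9]
-45 [600.3  13.  240.8]
-60 [588.4   3.3 233. ]
-75 [575.   -2.4 223.9]
```

>>> servo_tool([
  {"dp": [0.03, -0.03, 0.02], "twist": 0.05},
  {"dp": [0.06, -0.06, 0.04], "twist": 0.1},
  {"dp": [0.09, -0.1, 0.045], "twist": 0.166},
  {"dp": [0.12, -0.13, 0.045], "twist": 0.166},
  {"dp": [0.15, -0.165, 0.045], "twist": 0.166},
], gripper=0, squeeze=10)

```text
time: 0.65
ee_pos: [295.1, 441.9, 348.0]
orientation: [0.0, 0.033, 0.999, 0.0]
contact_force: [0.6, -0.8, -0.3]
grip_width: 51.6
```

>>> servo_tool([
  {"dp": [0.03, -0.034, 0], "twist": 0},
  {"dp": [0.06, -0.068, 0], "twist": 0},
  {"dp": [0.09, -0.1, 0], "twist": 0},
  {"dp": [0.12, -0.13, 0], "twist": 0},
  {"dp": [0.15, -0.165, 0], "twist": 0},
])

```text
time: 1.15
ee_pos: [445.1, 276.8, 347.7]
orientation: [0.0, 0.033, 0.999, 0.0]
contact_force: [0.5, -0.2, 0.7]
grip_width: 10.9
```

>>> servo_tool([
  {"dp": [0.03, -0.034, 0], "twist": 0},
  {"dp": [0.06, -0.068, 0], "twist": 0},
  {"dp": [0.09, -0.1, 0], "twist": 0},
  {"dp": [0.12, -0.13, 0], "twist": 0},
  {"dp": [0.15, -0.16, 0], "twist": 0},
])

```text
time: 1.65
ee_pos: [595.1, 116.5, 347.5]
orientation: [-0.0, 0.034, 0.999, 0.0]
contact_force: [1.3, 0.5, -0.6]
grip_width: 0.3
```

Run:
```python
from ang import *
s=robot.get_state(); print(s['time'],s['ee_pos'],s['orientation'],s['grip_width'])
im=capang("side"); cv2.imwrite("pics/s1.png",cv2.resize(cv2.cvtColor(im,cv2.COLOR_RGB2BGR)[60:280,150:370],(660,600),interpolation=cv2.INTER_CUBIC)[:600])
im=capang("wrist"); cv2.imwrite("pics/w1.png",cv2.cvtColor(im,cv2.COLOR_RGB2BGR))
```

```text
1.65 [595.1 116.5 347.5] [-0.  0.  1.  0.] 0.3148041746402928
side yellow [294.7 157.6] 57 r 164.7 th 1.2
side yellow [236.  175.8] 12 r 73.9 th 131.8
red hist/10deg [31 36 39 12  0  0  0  1 20 24  0  0  0  0  0  4 34 31 16  1  0  0  5 25
  2  1  8  0  0  0 25 24  0  0  0  6]
spoke phase mod72: 21.1 -> valve mod72 57.1 0.6910960339379169
wrist yellow [260.7  92.5] 254 r 75.1 th 131.7
wrist yellow [264.6 340.6] 15 r 167.9 th 20.2
wrist yellow [285.5 339.5] 4 r 172.8 th 24.8
wrist yellow [293.9 340.7] 10 r 176.0 th 26.4
wrist yellow [316.6 339.9] 7 r 183.2 th 30.9
wrist yellow [355.4 340. ] 5 r 198.5 th 37.6
wrist yellow [258.4 342. ] 5 r 167.3 th 18.7
wrist yellow [278.5 340.8] 4 r 171.6 th 23.2
wrist yellow [290.6 342.1] 8 r 175.8 th 25.6
wrist yellow [268.7 343.5] 6 r 170.6 th 20.8
wrist yellow [113. 347.] 8 r 168.4 th -16.3
wrist yellow [146.3 347.2] 6 r 163.5 th -8.5
wrist yellow [195.  346.8] 5 r 161.8 th 3.4
wrist yellow [221.  346.5] 4 r 163.6 th 9.7
wrist yellow [235.5 345.2] 4 r 164.9 th 13.2
wrist yellow [240.2 346.1] 8 r 166.2 th 14.3
wrist yellow [253.4 346.8] 8 r 169.0 th
[... 1611 characters left out ...]
.6 352. ] 8 r 164.9 th -2.7
wrist yellow [195.7 351.7] 9 r 164.8 th 3.6
wrist yellow [236.6 352. ] 8 r 169.1 th 13.2
wrist yellow [242.2 352.3] 6 r 170.2 th 14.4
wrist yellow [266.4 350.8] 5 r 174.2 th 19.8
wrist yellow [309.3 352. ] 6 r 187.0 th 28.3
wrist yellow [328.2 350.8] 4 r 192.9 th 31.8
wrist yellow [332.6 351.4] 8 r 194.8 th 32.5
wrist yellow [ 99.  352.5] 4 r 174.4 th -18.9
wrist yellow [191.8 352.5] 4 r 165.2 th 2.6
wrist yellow [215.6 352.8] 5 r 166.9 th 8.3
red hist/10deg [  0 322 540   0   0   0   0  10 368 308   0   0   0   0   0  34 433 296
   1   0   0   0   0 290 175   0   0   0   0  22 564 720 127   0   0   0]
spoke phase mod72: 22.1 -> valve mod72 58.1 0.8895251685062529
```

```bash
sed -i 's/st\[i\]\[4\]<4/st[i][4]<8 or (cam=="wrist" and (ce[i][1]>330 or st[i][4]<40))/' ang.py
```

```text
(no output)
```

View pics/w1.png

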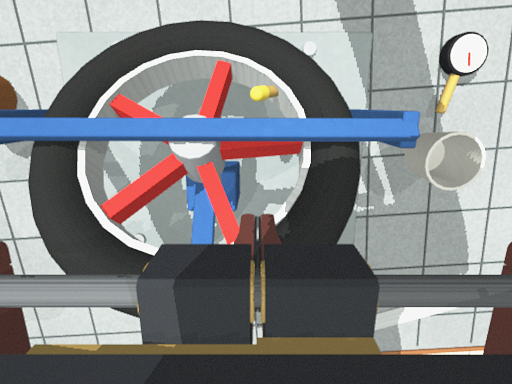

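View pics/s1.png

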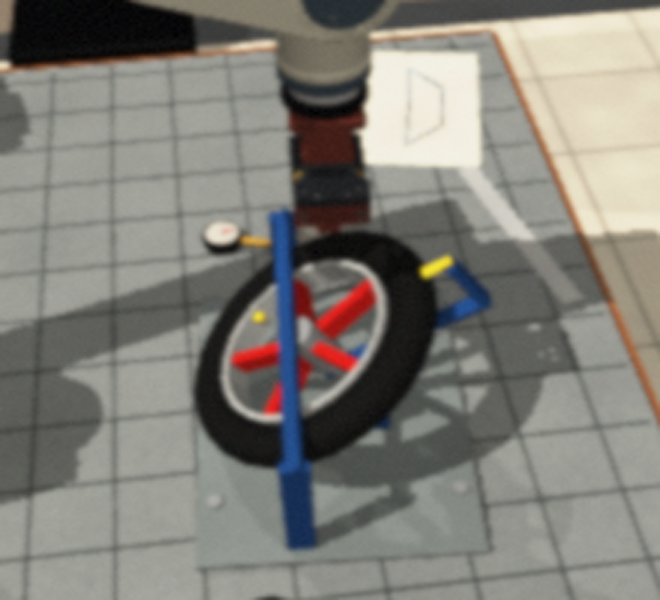

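>>> servo_tool([
  {"dp": [0.001, 0, -0.03], "twist": 0},
  {"dp": [0.001, 0, -0.06], "twist": 0},
  {"dp": [0.001, 0, -0.085], "twist": 0},
  {"dp": [0.001, 0, -0.105], "twist": 0},
  {"dp": [0.001, 0, -0.115], "twist": 0},
])

```text
time: 2.25
ee_pos: [593.6, 118.6, 230.6]
orientation: [-0.002, 0.033, 0.999, -0.0]
contact_force: [-0.3, 0.2, 0.2]
grip_width: 0.7
```

Run:
```python
from ang import *
s=robot.get_state(); print(s['time'],s['ee_pos'],s['contact_force'])
im=capang("wrist"); cv2.imwrite("pics/w2.png",cv2.cvtColor(im,cv2.COLOR_RGB2BGR))
```

```text
2.25 [593.6 118.6 230.6] [-0.3  0.2  0.2]
wrist yellow [253.9  95.6] 698 r 75.4 th 131.6
red hist/10deg [   0    0    0    0    0    0    0    0  775  310    0    0    0    0
    0  230 1124  795   14    0    0    0    0  827  505    0    0    0
    0   82 1207  826  246    0    0    0]
spoke phase mod72: 21.7 -> valve mod72 57.7 0.873635195270873
```

View pics/w2.png

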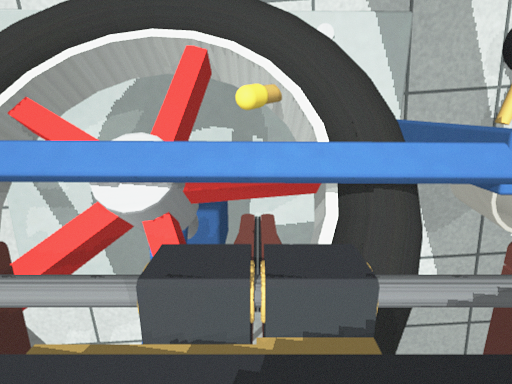

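Run:
```python
from h import *
np.set_printoptions(precision=4,suppress=True)
t0=62
while t0>-73:
    print(t0,[ (t,((tcp(t)-tcp(t0))/1000).round(4).tolist()) for t in np.arange(t0-7,t0-36,-7)]); t0-=35
```

```text
62 [(np.int64(55), [0.0053, -0.0046, 0.0039]), (np.int64(48), [0.0102, -0.0099, 0.0076]), (np.int64(41), [0.0144, -0.016, 0.0108]), (np.int64(34), [0.018, -0.0226, 0.0136]), (np.int64(27), [0.0208, -0.0298, 0.016])]
27 [(np.int64(20), [0.0021, -0.0075, 0.0018]), (np.int64(13), [0.0035, -0.0154, 0.0032]), (np.int64(6), [0.004, -0.0234, 0.0039]), (np.int64(-1), [0.0038, -0.0314, 0.0041]), (np.int64(-8), [0.0027, -0.0394, 0.0038])]
-8 [(np.int64(-15), [-0.0018, -0.0078, -0.0009]), (np.int64(-22), [-0.0044, -0.0153, -0.0024]), (np.int64(-29), [-0.0078, -0.0223, -0.0044]), (np.int64(-36), [-0.0118, -0.0289, -0.0069]), (np.int64(-43), [-0.0164, -0.0348, -0.0098])]
-43 [(np.int64(-50), [-0.0051, -0.0052, -0.0034]), (np.int64(-57), [-0.0108, -0.0096, -0.0071]), (np.int64(-64), [-0.0168, -0.0132, -0.0111]), (np.int64(-71), [-0.023, -0.0159, -0.0154]), (np.int64(-78), [-0.0295, -0.0176, -0.0198])]
```

>>> servo_tool([
  {"dp": [0.005, -0.005, 0.004], "twist": 0},
  {"dp": [0.01, -0.01, 0.008], "twist": 0},
  {"dp": [0.014, -0.016, 0.011], "twist": 0},
  {"dp": [0.018, -0.023, 0.014], "twist": 0},
  {"dp": [0.021, -0.03, 0.016], "twist": 0},
])

```text
time: 2.8
ee_pos: [616.0, 87.7, 249.3]
orientation: [-0.0, 0.034, 0.999, 0.0]
contact_force: [-4.2, 3.5, -0.5]
grip_width: 0.5
```

>>> servo_tool([
  {"dp": [0.002, -0.0075, 0.002], "twist": 0},
  {"dp": [0.0035, -0.0155, 0.003], "twist": 0},
  {"dp": [0.004, -0.0235, 0.004], "twist": 0},
  {"dp": [0.004, -0.0315, 0.004], "twist": 0},
  {"dp": [0.003, -0.0395, 0.004], "twist": 0},
])

```text
time: 3.3
ee_pos: [619.6, 48.5, 252.7]
orientation: [0.001, 0.034, 0.999, 0.001]
contact_force: [0.9, 7.2, -1.9]
grip_width: 0.1
```

Run:
```python
from ang import *
s=robot.get_state(); print(s['time'],s['ee_pos'],s['contact_force'],tcp(-8))
im=capang("side"); cv2.imwrite("pics/s3.png",cv2.cvtColor(im,cv2.COLOR_RGB2BGR))
im=capang("wrist"); cv2.imwrite("pics/w3.png",cv2.cvtColor(im,cv2.COLOR_RGB2BGR))
```

```text
3.3 [619.6  48.5 252.7] [ 0.9  7.2 -1.9] [618.1  49.4 251.6]
side yellow [294.8 157.6] 48 r 165.0 th 1.1
side yellow [250.  163.5] 22 r 74.9 th 83.7
red hist/10deg [ 0  0  0  4 13 14  2  0  0  0  0  4 13  0  0  0  0  2 28 34 37 18  0  0
  0  1 29 28  5  0  0  3 25 19  0  0]
spoke phase mod72: 50.9 -> valve mod72 14.9 0.6900134931964459
wrist yellow [414.8 132. ] 909 r 74.8 th 81.1
red hist/10deg [   0    0   25 1105 1890  560    0    0    0    0    0  117  406    0
    0    0    0    0  385  866   77    0    0    0    0   39 1144  716
   14    0    0    0  685 1173   91    0]
spoke phase mod72: 46.8 -> valve mod72 10.8 0.8575431077205976
```

View pics/w3.png

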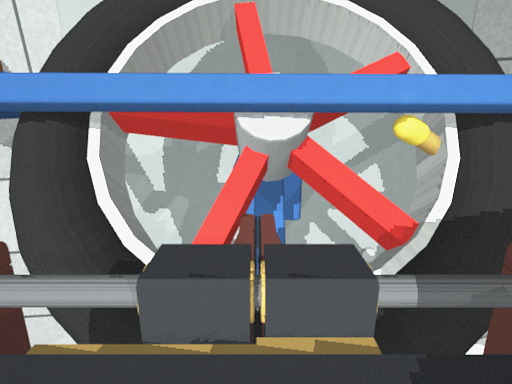

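The wheel is turning as planned. The cap is at (415,132), which puts the valve at about 82°, and the fingertip is behind the spoke with a force of about 7 N.

>>> servo_tool([
  {"dp": [-0.002, -0.008, -0.001], "twist": 0},
  {"dp": [-0.0045, -0.0155, -0.0025], "twist": 0},
  {"dp": [-0.008, -0.0225, -0.0045], "twist": 0},
  {"dp": [-0.012, -0.029, -0.007], "twist": 0},
  {"dp": [-0.0165, -0.035, -0.01], "twist": 0},
])

```text
time: 3.9
ee_pos: [604.0, 13.8, 243.5]
orientation: [0.002, 0.034, 0.999, 0.001]
contact_force: [1.7, 5.6, 1.3]
grip_width: 0.5
```

>>> servo_tool([
  {"dp": [-0.005, -0.005, -0.0035], "twist": 0},
  {"dp": [-0.01, -0.009, -0.0065], "twist": 0},
  {"dp": [-0.015, -0.012, -0.0095], "twist": 0},
  {"dp": [-0.019, -0.014, -0.0125], "twist": 0},
  {"dp": [-0.023, -0.016, -0.015], "twist": 0},
])

```text
time: 4.4
ee_pos: [580.8, -2.6, 228.4]
orientation: [0.002, 0.033, 0.999, 0.0]
contact_force: [4.2, 3.2, 2.6]
grip_width: 0.7
```

Run:
```python
from ang import *
s=robot.get_state(); print(s['time'],s['ee_pos'],s['contact_force'],tcp(-71))
im=capang("side"); cv2.imwrite("pics/s4.png",cv2.cvtColor(im,cv2.COLOR_RGB2BGR))
im=capang("wrist"); cv2.imwrite("pics/w4.png",cv2.cvtColor(im,cv2.COLOR_RGB2BGR))
```

```text
4.4 [580.8  -2.6 228.4] [4.2 3.2 2.6] [578.7  -1.3 226.4]
side yellow [294.8 157.6] 48 r 165.0 th 1.1
red hist/10deg [18 26 11  3  2  2  2  2  6 11  0  0 16 13  0  0  0  0  5 33 38 38  8  0
  0  0  0  0  0  0  0  0  0  6 20  9]
spoke phase mod72: 64.3 -> valve mod72 28.3 0.39119421292719836
red hist/10deg [   0    0    0   65  427  911  305    0    0    0    0    0  950  663
    0    0    0    0    0  869 1198  321    0    0    0    0  172 1580
   82    0    0    0    0    0    0    0]
spoke phase mod72: 57.2 -> valve mod72 21.2 0.8904534692885533
```

View pics/w4.png

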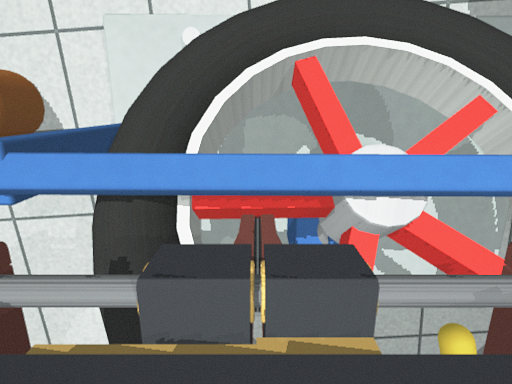

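>>> servo_tool([
  {"dp": [-0.0025, -0.001, -0.0015], "twist": 0},
  {"dp": [-0.005, -0.0015, -0.0035], "twist": 0},
  {"dp": [-0.0075, -0.0015, -0.005], "twist": 0},
  {"dp": [-0.009, -0.0015, -0.006], "twist": 0},
  {"dp": [-0.009, -0.0015, -0.006], "twist": 0},
])

```text
time: 5.0
ee_pos: [570.7, -3.9, 221.7]
orientation: [0.0, 0.033, 0.999, -0.0]
contact_force: [3.9, 1.6, 1.9]
grip_width: 0.6
```

Run:
```python
from ang import *
s=robot.get_state(); print(s['time'],s['ee_pos'],s['contact_force'],uvn(s['ee_pos']-np.array([0,0,66.6])))
im=capang("wrist"); cv2.imwrite("pics/w5.png",cv2.cvtColor(im,cv2.COLOR_RGB2BGR))
print(tcp(78),tcp(80,70))
```

```text
5.0 [570.7  -3.9 221.7] [3.9 1.6 1.9] [ 12.4 -65.5   3.6]
red hist/10deg [   0    0   42  770  204   40    0    0    0    0    0  960  664    0
    0    0    0    0  901 1210  263    0    0    0    0    0    0   53
    0    0    0    0    0    0    0    0]
spoke phase mod72: 45.7 -> valve mod72 9.7 0.8355001960401677
[580.8 125.8 221.9] [579.8 130.2 221. ]
```

View pics/w5.png

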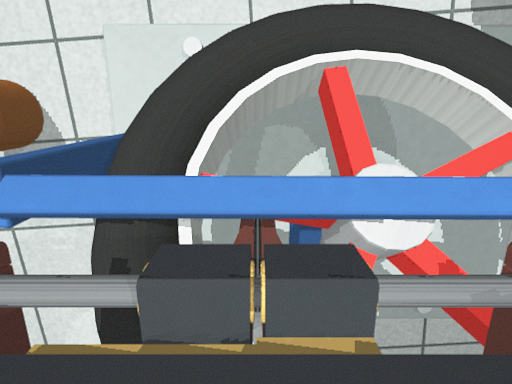

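>>> servo_tool([
  {"dp": [0.005, 0, 0.01], "twist": 0},
  {"dp": [0.006, 0, 0.045], "twist": 0},
  {"dp": [0.008, 0.03, 0.09], "twist": 0},
  {"dp": [0.01, 0.075, 0.11], "twist": 0},
  {"dp": [0.01, 0.115, 0.11], "twist": 0},
])

```text
time: 5.55
ee_pos: [581.7, 111.9, 335.9]
orientation: [0.002, 0.034, 0.999, 0.0]
contact_force: [0.8, -0.5, -0.1]
grip_width: 0.5
```

>>> servo_tool([
  {"dp": [0, 0.016, 0], "twist": 0},
  {"dp": [0, 0.016, 0], "twist": 0},
  {"dp": [0, 0.016, 0], "twist": 0},
])

```text
time: 5.85
ee_pos: [580.1, 126.3, 330.9]
orientation: [-0.001, 0.033, 0.999, -0.001]
contact_force: [0.3, -1.9, 0.3]
grip_width: 0.6
```

Run:
```python
from ang import *
s=robot.get_state(); print(s['time'],s['ee_pos'],s['contact_force'],uvn(s['ee_pos']-np.array([0,0,66.6+110])))
im=capang("side"); cv2.imwrite("pics/s6.png",cv2.cvtColor(im,cv2.COLOR_RGB2BGR))
im=capang("wrist"); cv2.imwrite("pics/w6.png",cv2.cvtColor(im,cv2.COLOR_RGB2BGR))
```

```text
5.85 [580.1 126.3 330.9] [ 0.3 -1.9  0.3] [12.5 65.   2.6]
side yellow [294.7 157.6] 57 r 164.7 th 1.2
side yellow [269.5 169.8] 26 r 77.7 th 5.4
red hist/10deg [ 1  6 14 35 35 20  0  0  0  0  0  6  3  0  0  0  0  7 36 34 29  9  0  0
  0  1 29 21  3  0  0 10 27 32  4  0]
spoke phase mod72: 45.7 -> valve mod72 9.7 0.6506639312350678
red hist/10deg [  0   0   0 193 386  35   0   0   0   0  11 351 277   0   0   0   0   0
 373 360   4   0   0   0   0   0 165  74   0   0   0   8 579 853 118   0]
spoke phase mod72: 45.3 -> valve mod72 9.3 0.893148020491813
```

View pics/w6.png

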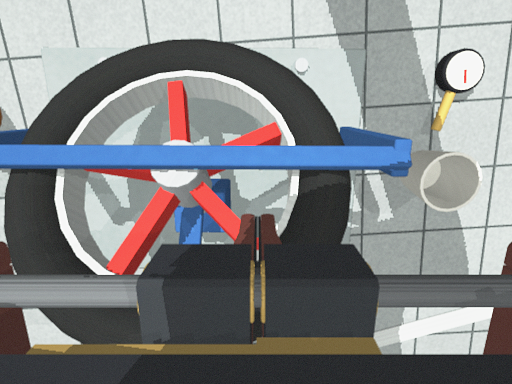

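Run:
```python
from h import *
im=cv2.imread("pics/s6.png"); D=calibration("side")
a=im[130:235,205:310]; z=cv2.resize(a,(735,735),interpolation=cv2.INTER_CUBIC)[:600]
cv2.imwrite("pics/s6z.png",z)
```

```text
(no output)
```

View pics/s6z.png

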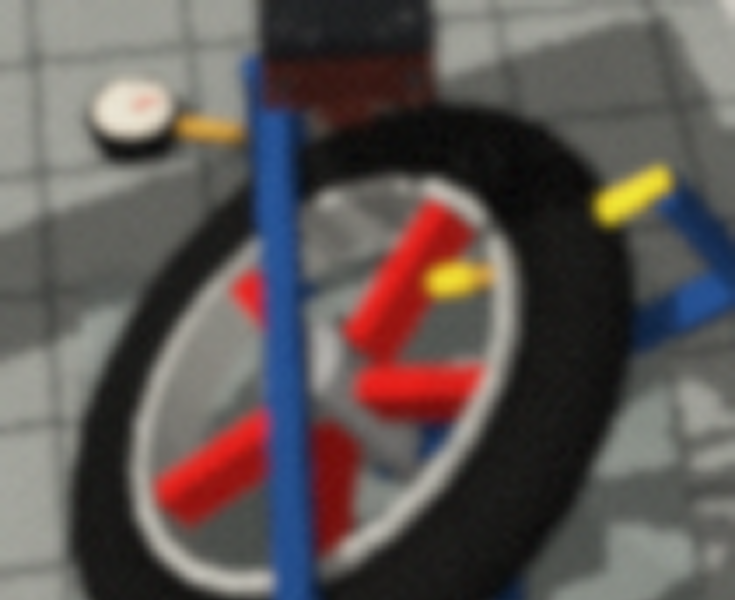

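>>> servo_tool([
  {"dp": [0.001, 0, -0.035], "twist": 0},
  {"dp": [0.001, 0, -0.07], "twist": 0},
  {"dp": [0.001, 0, -0.095], "twist": 0},
  {"dp": [0.001, 0, -0.109], "twist": 0},
  {"dp": [0.001, 0, -0.109], "twist": 0},
])

```text
time: 6.45
ee_pos: [580.7, 125.8, 220.7]
orientation: [-0.002, 0.034, 0.999, -0.001]
contact_force: [0.1, -0.4, 1.1]
grip_width: 0.5
```

Run:
```python
from ang import *
s=robot.get_state(); p=s['ee_pos'];print(s['time'],p,s['contact_force'],uvn(p-np.array([0,0,66.6])))
for t in (75,70,65,60,56,54,52): print(t,(tcp(t)-p))
```

```text
6.45 [580.7 125.8 220.7] [ 0.1 -0.4  1.1] [12.9 64.6  2. ]
75 [ 2.8 -1.1  3.2]
70 [ 7.2 -3.1  6.4]
65 [11.4 -5.6  9.4]
60 [15.3 -8.5 12.3]
56 [ 18.4 -11.2  14.6]
54 [ 19.8 -12.6  15.7]
52 [ 21.2 -14.1  16.7]
```

Now I'll push slowly to a fingertip angle of about 56°, just short of the target.

>>> servo_tool([
  {"dp": [0.005, -0.002, 0.0045], "twist": 0},
  {"dp": [0.01, -0.0045, 0.0085], "twist": 0},
  {"dp": [0.014, -0.0075, 0.0115], "twist": 0},
  {"dp": [0.017, -0.01, 0.0135], "twist": 0},
  {"dp": [0.017, -0.01, 0.0135], "twist": 0},
])

```text
time: 6.95
ee_pos: [599.3, 116.8, 237.3]
orientation: [0.001, 0.034, 0.999, 0.0]
contact_force: [-3.2, 0.2, 0.4]
grip_width: 0.6
```

Run:
```python
from ang import *
s=robot.get_state(); p=s['ee_pos'];q=uvn(p-np.array([0,0,66.6]));print(s['time'],p,s['contact_force'],q,np.degrees(np.arctan2(q[1],q[0])))
im=capang("side")
cv2.imwrite("pics/s7z.png",cv2.resize(cv2.cvtColor(im,cv2.COLOR_RGB2BGR)[130:215,205:310],(735,595),interpolation=cv2.INTER_CUBIC))
im=capang("wrist"); cv2.imwrite("pics/w7.png",cv2.cvtColor(im,cv2.COLOR_RGB2BGR))
```

```text
6.95 [599.3 116.8 237.3] [-3.2  0.2  0.4] [38.1 56.9  4.7] 56.16496041680364
side yellow [294.7 157.6] 57 r 164.7 th 1.2
side yellow [270.4 172.6] 21 r 79.3 th -3.5
red hist/10deg [ 5  8 16 11  8  4  0  0  0  0  0  0  0  0  0  0  4 29 37 26 10  0  0  0
  0  1 29  6  0  0  1 24 30  7  0  0]
spoke phase mod72: 39.1 -> valve mod72 3.1 0.6103353162062883
wrist yellow [122.7 324.8] 1107 r 77.3 th -1.0
red hist/10deg [   0    0    2  114   65    0    0    0    0   17    7  293    0    0
    0    0   15  818  974   70    0    0    0    0  124    2    0    0
    0    0    6  853 1253  606    0    0]
spoke phase mod72: 36.7 -> valve mod72 0.7 0.8658777307428921
```

View pics/s7z.png

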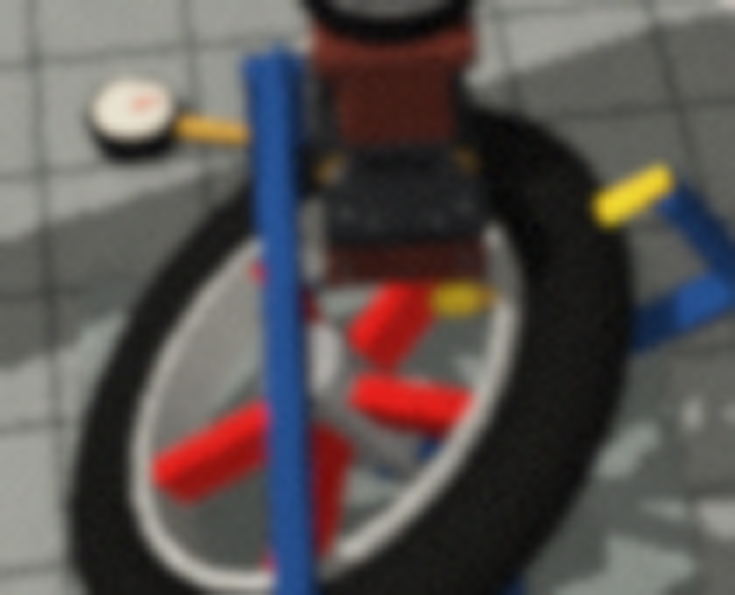

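View pics/w7.png

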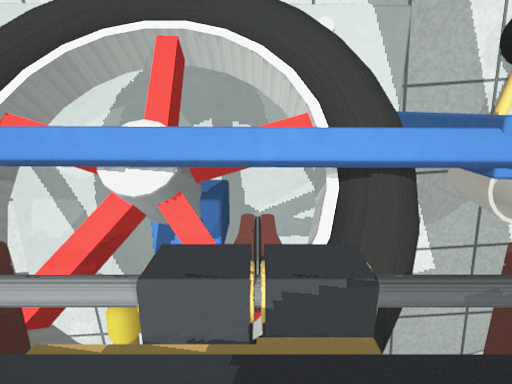

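>>> servo_tool([
  {"dp": [-0.005, 0.0025, -0.003], "twist": 0},
  {"dp": [-0.006, 0.003, 0.02], "twist": 0},
  {"dp": [-0.006, 0.003, 0.06], "twist": 0},
  {"dp": [-0.006, 0.003, 0.1], "twist": 0},
  {"dp": [-0.006, 0.003, 0.14], "twist": 0},
])

```text
time: 7.55
ee_pos: [592.5, 120.3, 377.6]
orientation: [0.0, 0.033, 0.999, -0.0]
contact_force: [1.0, 0.3, -0.0]
grip_width: 0.3
```

>>> servo_tool([
  {"dp": [0.02, -0.015, 0.03], "twist": 0},
  {"dp": [0.05, -0.035, 0.05], "twist": 0},
  {"dp": [0.085, -0.05, 0.06], "twist": 0},
  {"dp": [0.11, -0.06, 0.06], "twist": 0},
  {"dp": [0.11, -0.06, 0.06], "twist": 0},
])

```text
time: 8.05
ee_pos: [705.0, 58.8, 435.7]
orientation: [0.001, 0.034, 0.999, -0.0]
contact_force: [0.1, -0.2, -0.2]
grip_width: 0.6
```

Run:
```python
from ang import *
s=robot.get_state(); p=s['ee_pos'];print(s['time'],p,s['contact_force'])
im=capang("side");cv2.imwrite("pics/s8.png",cv2.cvtColor(im,cv2.COLOR_RGB2BGR))
cv2.imwrite("pics/s8z.png",cv2.resize(cv2.cvtColor(im,cv2.COLOR_RGB2BGR)[130:215,205:310],(735,595),interpolation=cv2.INTER_CUBIC))
im=capang("wrist"); cv2.imwrite("pics/w8.png",cv2.cvtColor(im,cv2.COLOR_RGB2BGR))
```

```text
8.05 [705.   58.8 435.7] [ 0.1 -0.2 -0.2]
side yellow [294.6 157.7] 58 r 164.4 th 1.2
side yellow [270.2 172.5] 31 r 78.6 th -2.7
red hist/10deg [ 5  9 35 38 24  0  0  0  0  0  0  0  0  0  0  0  4 29 37 27 10  0  0  0
  0  1 29  6  0  0  1 24 30  7  0  0]
spoke phase mod72: 37.7 -> valve mod72 1.7 0.6411385906853874
wrist yellow [247.6  90.2] 274 r 77.4 th -1.9
wrist yellow [245.6 173.9] 495 r 165.9 th -1.1
red hist/10deg [  0  37 310 376  92   0   0   0  56 253 231  39   0   0   0   0   0  19
  51   1   0   0   0   0  48 250 293  82   0   0   3 255 413 235   4   0]
spoke phase mod72: 35.3 -> valve mod72 71.3 0.7202051168674007
```

View pics/s8z.png

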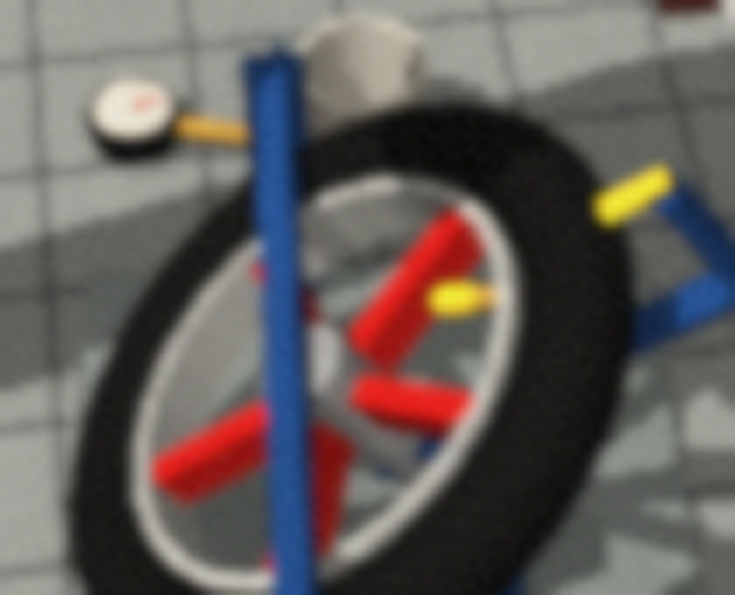

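View pics/w8.png

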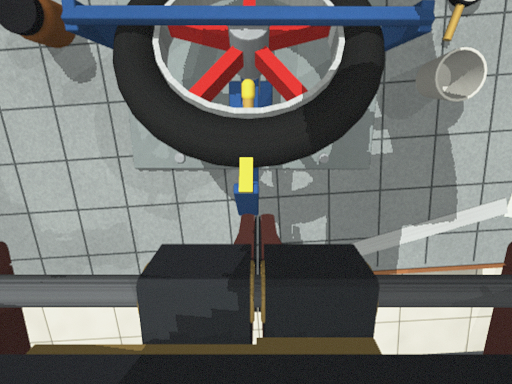

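The wrist view shows the hub at (248,33), the cap at (248,90) and the pointer at (246,174), all in line. The ±36° spoke ends at x≈195 and 300 sit symmetrically about the cap. I'll check the bystanders and then hand in.

Run:
```python
from ang import *
a=cv2.imread("pics/side0.png",0).astype(np.float32);b=cv2.imread("pics/s8.png",0).astype(np.float32)
for n,(x,y) in dict(jar=(241,294),gauge=(224,147),tin=(260,138)).items():
    w=np.s_[y-14:y+14,x-12:x+12]
    print(n,cv2.phaseCorrelate(a[w].copy(),b[w].copy()),np.abs(a[w]-b[w]).mean())
im=capang("wrist"); s=robot.get_state(); print(s['time'],s['contact_force'],abs(s['qd']).max())
print(robot.finish_job())
```

```text
jar ((-0.031469955261979266, -0.05023632984994997), 1.0349497291776868) 1.7916666
gauge ((-0.09895367659951404, -0.4044913874659066), 0.6290762537055545) 41.13095
tin ((0.7729641848289699, -0.6481208287024529), 0.46961104571819307) 37.309525
wrist yellow [247.1  90.6] 252 r 76.5 th -1.9
wrist yellow [245.1 175.1] 511 r 165.8 th -1.1
red hist/10deg [  0  36 309 375  92   0   0   0  59 248 221  31   0   0   0   0   0  25
  59   0   0   0   0   0  46 252 287  82   1   0   2 253 415 240   2   0]
spoke phase mod72: 35.3 -> valve mod72 71.3 0.7224324182558584
8.2 [-0.1  0.7 -0.1] 0.014581709394057459
the job is handed in; nothing more can be done
None
```

I turned the wheel clockwise about 132° by pushing spokes with the closed fingertips. It took two pushes in the upper half of the wheel, the second a short one of about 10°. Then I lifted clear and handed the job in at about 8 s on the clock.

**Valve stem:** in the last wrist view the hub, valve cap and yellow pointer lie in one line. The cap measured -1.9° and the pointer -1.1°, so the stem is within about 1° of the pointer, against a limit of about 6°. The spokes put it at -0.7°. Two wrist views 0.1 s apart gave the same angles, so the wheel was at rest.

**Side view, which disagreed a little:** the spokes there gave +1.7° and the cap -2.7° with the pointer at +1.2°. The cap's colour patch includes part of the stem, so I trust that reading less. All of these are inside the limit.

**Contact:** spoke pushes read about 7 N at most, and the tool force was near zero at the end with the arm clear of everything.

**Bystanders:** the jar, gauge and tin show image shifts of 1 px or less, though only the jar's comparison was clean. Brightness around the gauge and tin changed a lot, probably from the arm's moving shadow. The arm only passed well above them.

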